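# Push the storage crate over the lip of its tray

## Task

Park the open wooden storage crate in the white walled tray: lift its leading edge until it rests on the tray's raised lip while its other end still stands on the worktop, then push it from behind over the lip until it lies flat in the tray and flush against the back wall, and press it home there for a moment with about 15 N. Slide it rather than carry it, do not ram the lip or the back wall, and keep the tin standing and the coffee capsule lying in the crate and the other things where they are.

Things in the scene. Friction and masses are not known exactly. Their poses are not given: they have to be found in the camera images.
- crate: (sizes here and below in mm) loose open wooden crate, 165 long (its x) x 150 wide x 60 high, 0.7 kg loaded; too wide to grip across, but an end wall (9 thick) can be pinched from above. Origin at the centre of its underside, +x to the leading end (facing the tray). Divider 44 high at x = +6 to +13; tin and capsule behind it, the front part (61 long) empty. Starts up to 75 short of the lip, 25 aside
- crate_front (a point): middle of the crate's leading bottom edge, 82.5 ahead of the crate's origin along its x
- crate_rear (a point): middle of the crate's rear bottom edge, 82.5 behind the crate's origin
- tray: white tray fixed to the worktop. Origin at worktop level under the middle of the bay, +x from lip to back wall (the way in). Bay 181 long (x -90.5 to +90.5), 158 wide, floor 4 above the worktop; side walls 30 high, 10 thick, with short flared guides in front of the lip (to x about -135, up to 100 either side of the middle)
- tray_lip: the raised rounded lip across the tray's open side: 14 thick (tray x from -104.5 to -90.5), top 12 above the worktop, 8 above the bay floor; origin under its middle. As the crate is pushed it pitches up to about 0.2 rad and then tips down into the bay once some 100 of its length is past the lip, its rear rising; a pusher that rubs its rear wall downwards makes it jam there
- tray_back: the tray's rigid back wall, 44 high, 10 thick; its inner face is at tray x = +90.5; origin under its middle, 5 behind that face. Sliding the loaded crate along the bay floor takes some 3 to 7 N, so less than the push reaches this wall
- tin: flat food tin, 75 diameter x 58 high, standing on the crate's 6 thick floor, in the rear part on the +y side; origin at the centre of its underside
- capsule: small pale coffee capsule, 39 diameter x 24 high, loose on the crate's floor beside the tin on the -y side; origin at the centre of its underside (rim)
- mill: bystander: dark wooden pepper mill, 58 diameter x 170 high, upright; origin at the centre of its underside
- oil: bystander: glass oil bottle, 59 wide x 282 high, upright; origin at the centre of its underside
- timer: bystander: round black and white kitchen timer, 61 diameter x 53 high; origin at the centre of its underside

How it is judged:
By the outcome, as a careful person would: the job done as asked, in the order asked, and still so for the second after the job is handed in, with the robot touching nothing.
It also fails if it takes over 72 s, if anything falls off the work surface, if the arm or the gripper's body presses on something with over 40 N, if the wrist force passes 120 N, or if a joint passes its speed limit or range.

## Robot

A 7-joint arm with a two-finger parallel gripper is mounted at the origin on a cart in front of the work surface, level with it; the furniture and walls round the work are solid. World frame = base frame: x ahead of the robot, y to its left, z up, the work surface at z = 0. Lengths are in mm, angles in rad, forces in N, time in s.
With the tool pointing down it reaches from about 400 to 875 mm from the base axis. Payload 4.4 kg.
Tool frame: the origin (TCP) lies at the very end of the fingers, on their centre line; the grasp point (between the pads) lies 19 mm behind it; z points along the fingers, y is the line along which they close (so a half turn about z gives the same grasp; the last joint's range is limited). The gripper opens to 85 mm and grips with 20 to 120 N. Pads are 22 mm wide; open, the fingers measure 114 mm over their backs; the gripper's body (76 mm by 85 mm) begins 54 mm behind the grasp point. The pads swing forward as they close: fully open they stand 13 mm farther back than shut.
Start: joints at [1.153, 0.628, 0.038, 1.517, -0.027, 0.996, -0.02], TCP at [224.011, -610.194, 202.313] pointing down, gripper open.
Joint ranges: [-3.06, 3.06], [-0.37, 2.12], [-1.25, 1.32], [0.18, 2.47], [-1.1, 4.24], [0.23, 1.98], [-2.94, 2.94]. Speed limits (rad/s): [2.57, 2.57, 3.14, 3.14, 3.14, 3.14, 3.14].

## Interface

Orientations are given as [roll, pitch, yaw] about the fixed x, y, z axes, in that order (R = Rz(yaw) Ry(pitch) Rx(roll)).
In Python, from cell import sensors, get_image, camera_params, order gives the robot as it stands.
- The arm moves only by the shell command python3 -m inch 'ROWS' [OPENING]. ROWS is JSON, a list that holds one entry, the list of rows, each a list of 4 numbers: the shift along the tool's x, y, z in cm, then the turn about the tool's z in degrees. A call has 1 to 8 rows; each row is the pose to reach, as a shift and turn from the pose commanded when the call began, along the tool's axes at that moment; what a row does not reach only later rows make up. A row lasts 1/12 s, in which the tool goes at most 41.7 mm and 7.16 degrees, less where a joint would pass 70% of its speed; a pose out of reach is approached as far as the arm can. A call with a gripper value outside its range is refused whole. OPENING is the finger opening in cm, from 0 to 8.54, set as the call begins (- or left out, the last holds). The fingers move at their own pace and stop on an object; the grip force is fixed at half the most. Time passes only in rows, so rows that repeat a pose let the fingers close. It gives the time, the measured TCP pose, the force, the opening and the grip force at its end, in the units of the state.
- sensors.read_state(): the state, without advancing time (a new reading comes with each control period).
- get_image(name): name is "scene" or "side" or "wrist"; returns the picture (480x640x3 uint8, blue, green, red); there is no depth.
- camera_params(name): a dict with "mtx" (3x3 intrinsics, pixels), "rvec" (rotation vector, rad) and "tvec" (3), from world to camera coordinates, as OpenCV has them. Camera axes: x right, y down, z forward; pixel columns grow to the right and rows downward; lengths in mm; the calibration is good to about 2 mm. A picture is of the moment at which its call begins: read the wrist's pose just before it. camera_params takes no time and is no camera call; for the wrist camera it gives the pose at the moment of the call.
- order.finish_job(): hands the job in; it is judged then, once.
The state is a dict: "clock": time; "qpos": joint angles; "qd": joint speeds; "tau": joint torques, N m; "eef_pos": TCP position; "tool_rot": TCP orientation; "force": force on the tool from outside, world axes, zero at the start; "torque": the same for the moment, N m; "width": finger opening in mm; "gripper_force": force on a finger pad.
Only numpy, scipy, OpenCV 4.12 (cv2) and the standard library are available. Lean on these libraries where they do the work, as an engineer would, in place of code of your own. Each camera call takes 0.05 s, during which the arm holds its last target. There are 200 camera calls.

## Working session

There is one attempt and no reset: what is moved stays moved. The work goes in short steps, Python scripts to look and compute and a shell command to move; the robot and the scene stay as the last step left them, time stands still between calls to the robot, and variables do not carry over. Pictures are saved under pics/ and viewed, at most 10 in all, crops included, and the job is handed in when it is done.

```bash
mkdir -p pics; ls; python3 - <<'E'
from cell import sensors,get_image,camera_params
import cv2
s=sensors.read_state(); print(s)
for n in("scene","side"):
    cv2.imwrite(f"pics/{n}0.png",get_image(n)); print(n,camera_params(n))
E
```

```text
pics
{'clock': 0.0, 'qpos': array([ 1.15319856,  0.62931712,  0.03840166,  1.51836456, -0.02700292,
        0.99633081, -0.02001553]), 'qd': array([-4.32339622e-04, -5.36592332e-04,  5.03379295e-04,  6.65926738e-05,
        2.03094684e-03,  1.33980966e-04, -7.03202139e-04]), 'tau': array([-5.61645465e-04, -5.63406050e+01,  1.22593280e+00, -1.93440503e+01,
        1.08871562e-02,  1.05068885e-02,  1.09699705e-06]), 'eef_pos': array([ 223.79427188, -609.52672945,  201.40831975]), 'tool_rot': array([-3.13968932e+00, -2.31197486e-06,  3.51813327e-01]), 'force': array([-0.18573029, -0.73536164, -0.20209829]), 'torque': array([-0.01801825, -0.0049782 , -0.02296588]), 'gripper_force': 0.0, 'width': 85.18423926223429}
scene {'mtx': array([[443.71236917,   0.        , 322.46529602],
       [  0.        , 443.71236917, 241.71829668],
       [  0.        ,   0.        ,   1.        ]]), 'rvec': array([ 2.57014743,  0.60054287, -0.14974559]), 'tvec': array([-550.47682256, -152.62021   , 1233.48667907])}
side {'mtx': array([[462.65832974,   0.        , 321.66323387],
       [  0.        , 462.65832974, 235.42838323],
       [  0.        ,   0.        ,   1.        ]]), 'rvec': array([ 2.29140515, -0.41049383,  0.18067707]), 'tvec': array([-541.714153  ,  204.47432288, 1051.27790617])}
```

View pics/scene0.png

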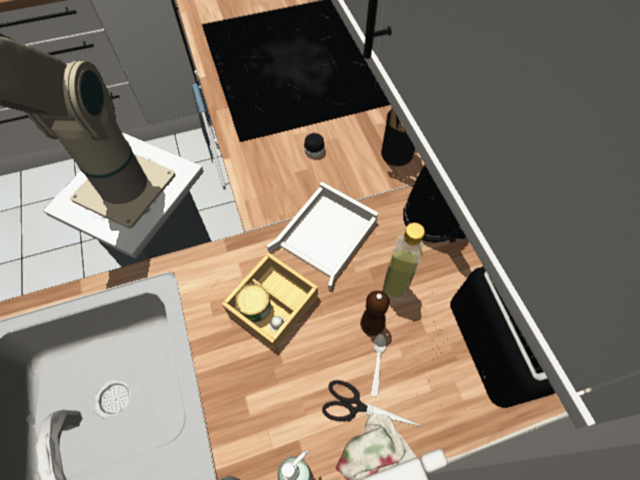

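View pics/side0.png

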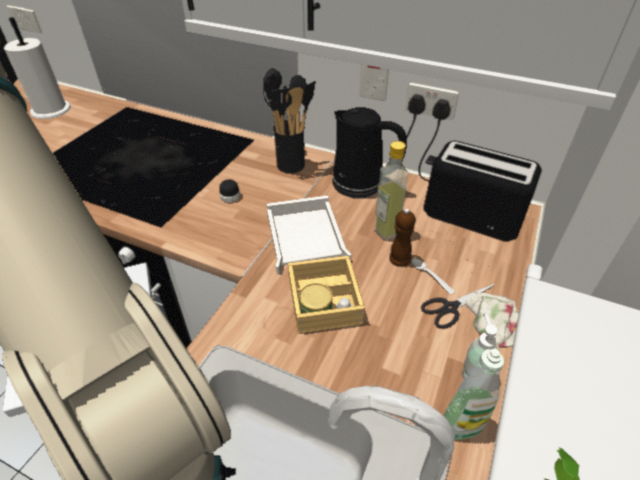

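The scene view shows the crate around (270,300), with the tray beyond it at (328,232). The bottle is at (400,262), the mill at (375,312) and the timer at (314,146). I'll enlarge both views to get the corners.

```bash
python3 - <<'E'
import cv2
a=cv2.imread("pics/scene0.png")[175:355,215:385]
b=cv2.imread("pics/side0.png")[190:340,255:375]
cv2.imwrite("pics/a1.png",cv2.resize(a,None,fx=3.3,fy=3.3,interpolation=cv2.INTER_CUBIC))
cv2.imwrite("pics/b1.png",cv2.resize(b,None,fx=4,fy=4,interpolation=cv2.INTER_CUBIC))
E
```

```text
(no output)
```

View pics/a1.png

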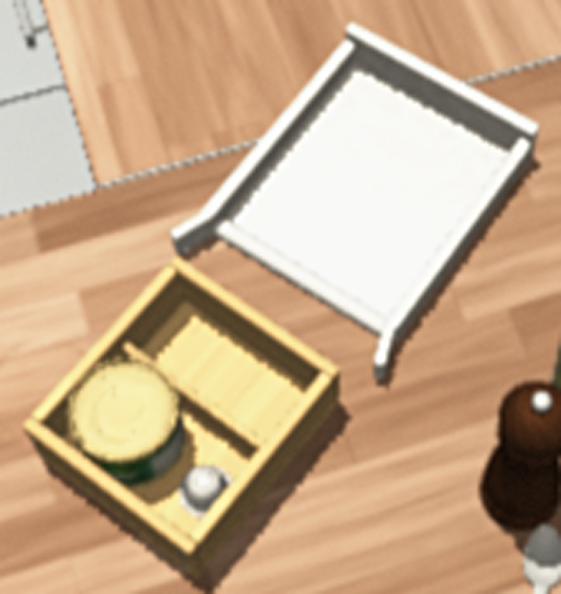

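View pics/b1.png

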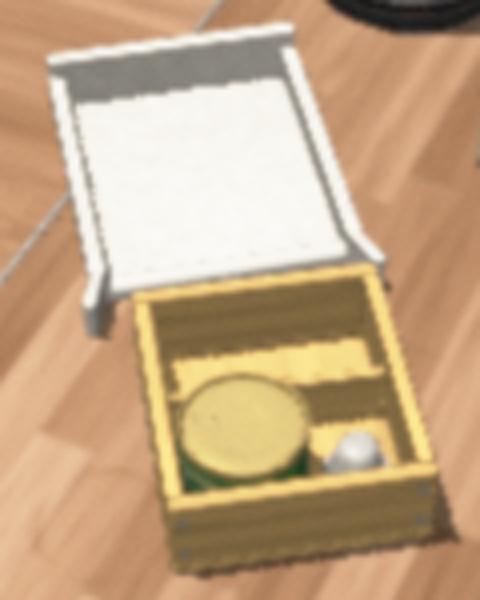

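```bash
cat > fit.py <<'E'
import numpy as np,cv2
from scipy.optimize import least_squares
from cell import camera_params
C={n:camera_params(n) for n in("scene","side")}
def proj(n,P):
    c=C[n]; return cv2.projectPoints(np.float64(P),c["rvec"],c["tvec"],c["mtx"],None)[0][:,0]
def full(n,p): return np.array(p)/3.3+[215,175] if n=="scene" else np.array(p)/4+[255,190]
def place(q,P):
    P=np.float64(P); c,s=np.cos(q[2]),np.sin(q[2]); o=P.copy()
    o[:,0]=q[0]+c*P[:,0]-s*P[:,1]; o[:,1]=q[1]+s*P[:,0]+c*P[:,1]; return o
def fit(obs,q0):
    f=lambda q:np.concatenate([(proj(n,place(q,[m for m,_ in L]))-[full(n,p) for _,p in L]).ravel() for n,L in obs.items()])
    r=least_squares(f,q0,x_scale=[100,100,1],loss='soft_l1'); return r.x,f(r.x).reshape(-1,2)
def ray(n,uv,z):
    c=C[n]; R=cv2.Rodrigues(c["rvec"])[0]; o=-R.T@c["tvec"].ravel()
    d=R.T@np.linalg.inv(c["mtx"])@[*uv,1]; return o+d*(z-o[2])/d[2]
E
python3 - <<'E'
from fit import *
h,w=82.5,75
cr={"scene":[((h,w,60),(178,262)),((h,-w,60),(338,375)),((-h,w,60),(28,427)),((-h,-w,60),(193,550)),((-h,-w,0),(208,592))],
"side":[((h,w,60),(135,295)),((h,-w,60),(378,266)),((-h,w,60),(170,505)),((-h,-w,60),(437,470)),((-h,w,0),(180,572)),((-h,-w,0),(437,538))]}
tr={"scene":[((100.5,89,44),(352,22)),((100.5,-89,44),(537,128)),((90.5,79,4),(360,72)),((90.5,-79,4),(512,150)),((-135,100,30),(178,240)),((-135,-100,30),(382,368))],
"side":[((100.5,89,44),(50,58)),((100.5,-89,44),(292,25)),((90.5,79,4),(75,105)),((90.5,-79,4),(280,78)),((-135,100,30),(90,300)),((-135,-100,30),(383,258))]}
for nm,o in(("crate",cr),("tray",tr)):
    p=ray("scene",full("scene",(190,410) if nm=="crate" else (370,200)),30); g=max(o,key=len)
    a=ray("scene",full("scene",o["scene"][0][1]),50);print(p)
    for y0 in (0,1.5,-1.5,3):
        q,r=fit(o,[p[0],p[1],y0]); 
        if abs(r).max()<6: print(nm,q.round(3)); print(r.round(1).tolist()); break
for nm,p in(("mill",(375,325)),("oil",(395,290)),("timer",(314,155))): print(nm,ray("scene",p,0).round())
E
```

```text
[ 541.2293222  -118.06558678   30.        ]
crate [ 542.194 -122.865    1.388]
[[-0.1, -1.2], [1.3, -0.9], [-1.9, 0.6], [-0.7, 2.5], [-2.8, -2.6], [0.3, -1.6], [0.4, -1.9], [0.8, 0.6], [1.9, -0.1], [-0.8, 0.3], [0.1, -0.6]]
[580.43621876  93.82998615  30.        ]
tray [572.048 116.073   1.436]
[[-0.5, 0.7], [0.7, -0.1], [-2.0, -1.5], [1.4, 2.3], [-4.2, -1.0], [0.8, 1.6], [-0.6, -1.2], [0.3, -1.4], [-1.8, -0.5], [0.6, -1.3], [-1.8, 1.9], [2.9, -0.1]]
mill [780. -59.   0.]
oil [789.  45.   0.]
timer [420. 337.   0.]
```

```bash
cat > to.py <<'E'
import sys,numpy as np
from cell import sensors
from scipy.spatial.transform import Rotation as R
def rel(x,y,z,yaw):
    s=sensors.read_state(); M=R.from_euler('xyz',s["tool_rot"])
    d=M.inv().apply(np.array([x,y,z])-s["eef_pos"])/10
    t=-np.degrees((yaw-s["tool_rot"][2]+np.pi)%(2*np.pi)-np.pi)
    print("rel cm",d.round(2),"turn",round(t,2),"dist",round(np.linalg.norm(d),1),"from",s["eef_pos"].round(1),s["tool_rot"].round(3),"F",s["force"].round(1),"t",s["clock"])
if __name__=="__main__": rel(*map(float,sys.argv[1:5]))
E
python3 to.py 548 -60 320 -0.18
python3 - <<'E'
from cell import camera_params,sensors
import cv2
c=camera_params("wrist");R=cv2.Rodrigues(c["rvec"])[0];print(-R.T@c["tvec"].ravel(),R.round(2),c["mtx"][0])
E
```

```text
rel cm [ 49.37 -40.45 -11.78] turn 30.47 dist 64.9 from [ 223.8 -609.6  201.5] [-3.14   0.     0.352] F [0.5 1.3 1.1] t 0.1
[ 288.72606347 -586.39450785  372.02439183] [[ 0.34 -0.94 -0.  ]
 [-0.9  -0.33  0.27]
 [-0.26 -0.09 -0.96]] [373.08786411   0.         316.48969086]
```

```bash
python3 -m inch '[[[0,0,-8,0],[10,-8,-11.78,5],[49.37,-40.45,-11.78,30.47],[49.37,-40.45,-11.78,30.47],[49.37,-40.45,-11.78,30.47],[49.37,-40.45,-11.78,30.47],[49.37,-40.45,-11.78,30.47],[49.37,-40.45,-11.78,30.47]]]' ; python3 to.py 548 -60 320 -0.18
```

```text
clock: 0.77
eef_pos: [369.3, -362.8, 287.9]
tool_rot: [-3.141, 0.0, -0.18]
force: [0.5, -0.5, -0.5]
width: 85.5
gripper_force: 0.0
rel cm [ 12.15 -33.    -3.21] turn -0.02 dist 35.3 from [ 369.3 -362.8  287.9] [-3.141  0.    -0.18 ] F [ 0.5 -0.5 -0.5] t 0.7667
```

```bash
python3 -m inch '[[[12.15,-33,-3.2,0],[12.15,-33,-3.2,0],[12.15,-33,-3.2,0],[12.15,-33,-3.2,0],[12.15,-33,-3.2,0],[12.15,-33,-3.2,0],[12.15,-33,-3.2,0],[12.15,-33,-3.2,0]]]'; python3 -m inch '[[[0,0,0,0],[0,0,0,0],[0,0,0,0],[0,0,0,0]]]' 4.0; python3 - <<'E'
from cell import camera_params,get_image,sensors
import cv2,pickle
pickle.dump(camera_params("wrist"),open("w1.pkl","wb"));im=get_image("wrist");cv2.imwrite("pics/w1.png",im)
E
```

```text
clock: 1.43
eef_pos: [537.8, -77.1, 318.2]
tool_rot: [3.141, 0.0, -0.18]
force: [0.6, -0.0, -0.2]
width: 85.4
gripper_force: 0.0
clock: 1.77
eef_pos: [536.6, -80.7, 317.8]
tool_rot: [3.141, 0.001, -0.182]
force: [0.5, -0.4, 0.3]
width: 40.4
gripper_force: 0.0
```

View pics/w1.png

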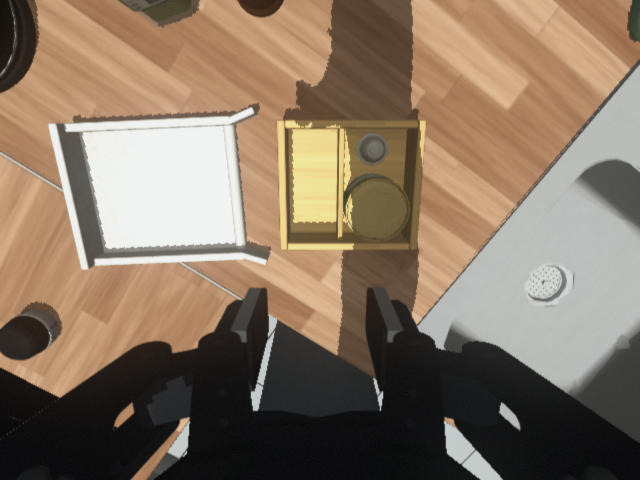

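```bash
cat >> fit.py <<'E'
import pickle,os
C["wrist"]=pickle.load(open("w1.pkl","rb"))
_f=full
def full(n,p): return np.float64(p) if n=="wrist" else _f(n,p)
E
python3 - <<'E'
from fit import *
h,w=82.5,75
o={"wrist":[((h,-w,60),(278,121)),((-h,-w,60),(424.5,121)),((-h,w,60),(418,249)),((h,w,60),(281,249)),((13,-w+9,44),(338,127)),((13,w-9,44),(338,237))]}
t={"wrist":[((100.5,-89,44),(50,124)),((100.5,89,44),(83,269)),((-135,-100,30),(257,107)),((-135,100,30),(267,260)),((90.5,-79,4),(83,137)),((90.5,79,4),(104,250))]}
q,r=fit(o,[542,-122,1.39]);print(q.round(3),r.round(1).tolist())
p,r=fit(t,[572,116,1.43]);print(p.round(3),r.round(1).tolist())
c,s=np.cos(p[2]),np.sin(p[2]);d=q[:2]-p[:2];print("crate in tray",c*d[0]+s*d[1],-s*d[0]+c*d[1],q[2]-p[2])
E
```

```text
[ 539.16  -121.069    1.397] [[-2.1, -1.7], [2.5, -3.1], [-0.1, 0.1], [-0.3, 1.2], [0.6, 0.6], [-0.2, 1.9]]
[567.737 116.509   1.421] [[-0.4, -0.8], [-1.2, 1.2], [0.5, -0.4], [2.2, 8.7], [-1.6, -4.9], [1.3, 2.7]]
crate in tray -239.18422991453224 -7.138569993298809 -0.024171301411756163
```

```bash
cat > ov.py <<'E'
from fit import *
def overlay(n,img,out,q,p,box,k):
    x0,x1,y0,y1=box; im=cv2.resize(img[y0:y1,x0:x1],None,fx=k,fy=k,interpolation=cv2.INTER_CUBIC)
    def pl(pose,P,col):
        u=((proj(n,place(pose,P))+.5-[x0,y0])*k*8).astype(np.int32); cv2.polylines(im,[u],False,col,1,cv2.LINE_AA,3)
    h,w=82.5,75
    pl(q,[(h,w,60),(h,-w,60),(-h,-w,60),(-h,w,60),(h,w,60)],(255,0,0)); pl(q,[(13,-66,44),(13,66,44)],(255,0,0))
    pl(q,[(h,w,0),(h,-w,0),(-h,-w,0),(-h,w,0),(h,w,0)],(0,0,255))
    pl(p,[(90.5,79,44),(90.5,-79,44)],(0,0,255)); 
    for s in(1,-1): pl(p,[(90.5,79*s,30),(-100,79*s,30)],(0,160,0)); pl(p,[(90.5,89*s,30),(-100,89*s,30)],(0,160,0))
    pl(p,[(-104.5,79,0),(-104.5,-79,0)],(255,0,255)); pl(p,[(-90.5,79,4),(-90.5,-79,4)],(255,0,255)); pl(p,[(90.5,79,4),(90.5,-79,4)],(255,0,255))
    cv2.imwrite(out,im)
E
python3 - <<'E'
from ov import *
overlay("wrist",cv2.imread("pics/w1.png"),"pics/w1o.png",[539.16,-121.07,1.397],[567.74,116.5,1.421],(42,308,92,285),3)
E
```

```text
(no output)
```

View pics/w1o.png

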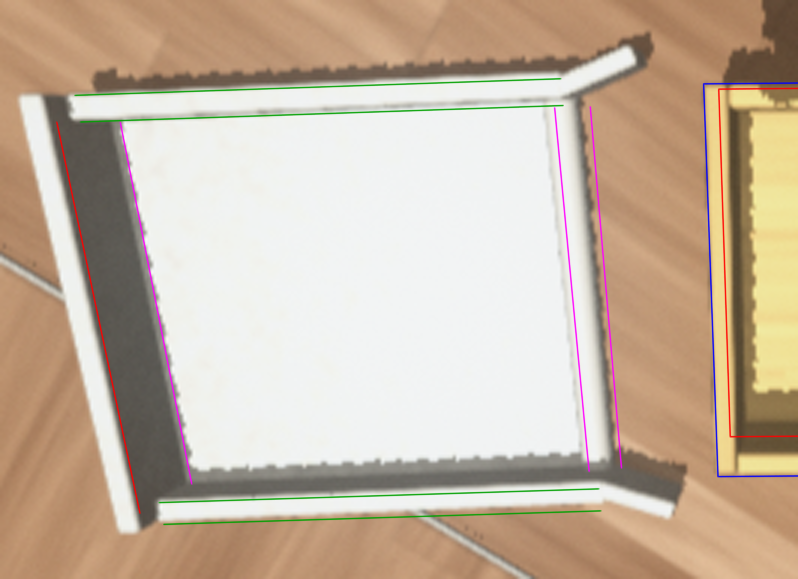

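```bash
python3 - <<'E'
from ov import *
f=lambda u,v:(u/3+41.7,v/3+91.7)
t={"wrist":[((90.5,-89,30),f(72,96)),((90.5,-79,30),f(72,120)),((-104.5,-89,30),f(566,76)),((-104.5,-79,30),f(566,98)),
((90.5,79,30),f(158,500)),((90.5,89,30),f(160,522)),((-104.5,79,30),f(602,484)),((-104.5,89,30),f(604,507)),
((90.5,-79,44),f(48,95)),((100.5,-89,44),f(20,95)),((100.5,89,44),f(122,533)),((-90.5,-79,4),f(545,105)),((-90.5,79,4),f(583,468)),((90.5,-79,4),f(121,120)),((90.5,79,4),f(192,476))]}
o={"wrist":[((82.5,-75,60),f(706,86)),((82.5,75,60),f(720,472)),((73.5,-66,60),f(728,110)),((73.5,66,60),f(737,455)),((-82.5,-75,60),(425,121)),((-82.5,75,60),(417.5,249)),((13,-66,44),(337.5,125)),((13,66,44),(337.5,237)),((6,-66,44),(343.5,125)),((6,66,44),(343.5,237))]}
q,r=fit(o,[539,-121,1.39]);print(q.round(3),r.round(1).tolist())
p,r=fit(t,[568,116,1.42]);print(p.round(3),r.round(1).tolist())
c,s=np.cos(p[2]),np.sin(p[2]);d=q[:2]-p[:2];print("crate in tray",c*d[0]+s*d[1],-s*d[0]+c*d[1],q[2]-p[2])
print("front wall mid",place(q,[(78,0,60)]).round(1))
E
python3 to.py 553.1 -44.2 100 -0.17
```

```text
[ 539.94  -120.701    1.401] [[-1.8, -1.4], [-1.2, 0.9], [-0.6, -0.9], [0.4, -0.7], [1.3, -4.0], [0.3, -0.7], [0.5, 2.0], [0.1, 1.4], [0.6, 1.9], [-0.3, 1.4]]
[568.92  117.904   1.426] [[-1.2, -1.0], [0.7, -0.1], [-0.0, -0.8], [0.8, 0.8], [-1.0, 0.1], [-0.1, 0.1], [1.1, 0.1], [1.1, -0.2], [0.8, 8.2], [-0.6, -0.6], [-1.6, 0.5], [1.2, -0.6], [0.7, -0.1], [-2.2, 0.0], [-1.4, 2.0]]
crate in tray -240.28768770185596 -5.83754686148238 -0.02493686035638376
front wall mid [[553.1 -43.8  60. ]]
rel cm [ 0.97 -3.91 21.79] turn -0.74 dist 22.2 from [536.6 -80.8 317.9] [ 3.141e+00  1.000e-03 -1.830e-01] F [-0.3  0.2 -0.8] t 1.8167
```

```bash
python3 -m inch '[[[0.97,-3.9,10,-0.7],[0.97,-3.9,18,-0.7],[0.97,-3.9,21.8,-0.7],[0.97,-3.9,21.8,-0.7],[0.97,-3.9,21.8,-0.7],[0.97,-3.9,21.8,-0.7],[0.97,-3.9,21.8,-0.7],[0.97,-3.9,21.8,-0.7]]]';  python3 to.py 553.1 -44 46 -0.17
```

```text
clock: 2.48
eef_pos: [553.5, -43.7, 99.9]
tool_rot: [3.141, 0.001, -0.17]
force: [1.1, 0.7, 0.9]
width: 40.0
gripper_force: 0.0
rel cm [-0.03  0.03  5.39] turn 0.02 dist 5.4 from [553.5 -43.7  99.9] [ 3.141e+00  1.000e-03 -1.700e-01] F [1.1 0.7 0.9] t 2.4833
```

```bash
python3 -m inch '[[[0,0,2,0],[0,0,4,0],[0,0,5,0],[0,0,5.4,0],[0,0,5.4,0],[0,0,5.4,0]]]'; python3 -m inch '[[[0,0,0,0],[0,0,0,0],[0,0,0,0],[0,0,0,0],[0,0,0,0],[0,0,0,0],[0,0,0,0],[0,0,0,0]]]' 0; python3 to.py 553.1 -44 46 -0.17
```

```text
clock: 2.98
eef_pos: [555.0, -42.8, 47.4]
tool_rot: [-3.141, -0.002, -0.168]
force: [-0.5, -0.5, 0.3]
width: 39.7
gripper_force: 0.0
clock: 3.65
eef_pos: [553.9, -42.4, 46.1]
tool_rot: [3.142, 0.0, -0.168]
force: [-0.0, -0.3, -0.0]
width: 0.2
gripper_force: 0.0
rel cm [-0.06  0.17  0.01] turn 0.12 dist 0.2 from [553.9 -42.4  46.1] [ 3.142  0.    -0.168] F [-0.  -0.3 -0. ] t 3.65
```

```bash
python3 - <<'E'
from cell import get_image
import cv2,numpy as np
a=get_image("wrist")[180:420,180:480];b=get_image("side")[190:340,255:375]
b=cv2.resize(b,None,fx=3.2,fy=3.2);a=cv2.resize(a,(400,320))
b=b[:480];c=np.zeros((480,800,3),np.uint8);c[:,:384]=b;c[:320,390:790]=a
cv2.imwrite("pics/m1.png",c)
E
```

```text
(no output)
```

View pics/m1.png

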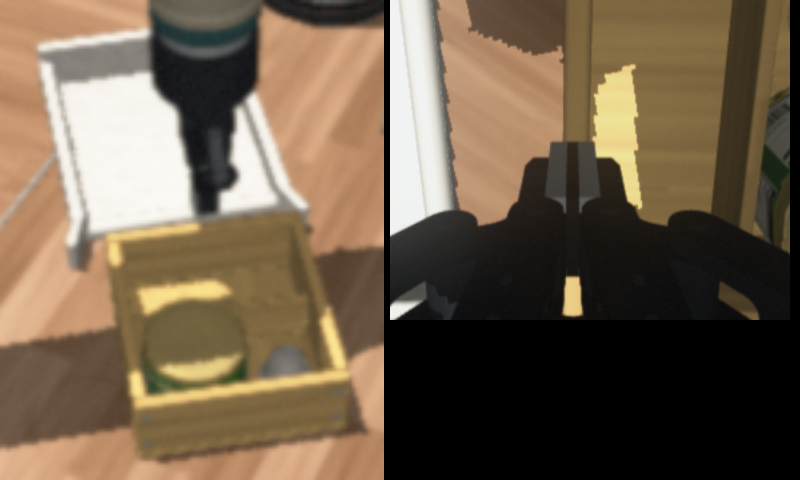

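```bash
python3 - <<'E'
from fit import *
from cell import sensors
s=sensors.read_state();print(s["eef_pos"],s["width"],s["force"],s["clock"])
e=s["eef_pos"]
for z in(0,10,20,30,40):print(z,proj("side",[e+[0,0,z]]),proj("scene",[e+[0,0,z]]))
print(proj("side",place([539.94,-120.7,1.401],[(82.5,0,60),(73.5,0,60)])))
print(camera_params("wrist")["tvec"].ravel())
cv2.imwrite("pics/s2.png",__import__("cell").get_image("scene"))
E
```

```text
[553.92369518 -42.39893718  46.09455397] -0.08532949025656635 [-0.19301099 -0.3609887   0.25270632] 3.75
0 [[318.57727164 262.85557105]] [[292.20640118 272.28454245]]
10 [[318.56493303 260.014262  ]] [[291.97597572 270.47140537]]
20 [[318.55244402 257.1383204 ]] [[291.74168292 268.6278376 ]]
30 [[318.53980185 254.22710916]] [[291.50342461 266.75306657]]
40 [[318.52700369 251.27997546]] [[291.26109924 264.84629332]]
[[318.11834416 258.06402786]
 [318.78418955 260.6905332 ]]
[ 50.3354675  539.23716464 378.90838755]
```

```bash
python3 - <<'E'
from fit import *
from cell import get_image
C["wrist"]=camera_params("wrist");im=get_image("wrist");cv2.imwrite("pics/w2.png",im)
e=np.array([553.9,-42.4,46.1]);n=np.array([np.sin(-.17),-np.cos(-.17),0]);t=np.array([np.cos(.17),np.sin(-.17),0])
for z in(0,20,40):print(z,proj("wrist",[e+[0,0,z]+11*t,e+[0,0,z]-11*t]).round(1).tolist())
q=[539.94,-120.7,1.401]
for y in(0,-30,-60):print(y,proj("wrist",place(q,[(82.5,y,60),(73.5,y,60)])).round(1).tolist())
a=im[190:340,230:400];b=cv2.imread("pics/s2.png")[240:310,240:330]
c=np.zeros((600,800,3),np.uint8);c[:450,:510]=cv2.resize(a,None,fx=3,fy=3,interpolation=2);c[:224,512:800]=cv2.resize(b,None,fx=3.2,fy=3.2,interpolation=2)
cv2.imwrite("pics/m2.png",c)
E
```

```text
0 [[315.6, 259.3], [315.6, 301.1]]
20 [[315.5, 274.3], [315.4, 320.4]]
40 [[315.3, 293.4], [315.3, 344.7]]
0 [[309.0, 293.2], [328.8, 293.2]]
-30 [[308.8, 229.2], [329.5, 229.3]]
-60 [[308.5, 158.5], [330.4, 158.5]]
```

View pics/m2.png

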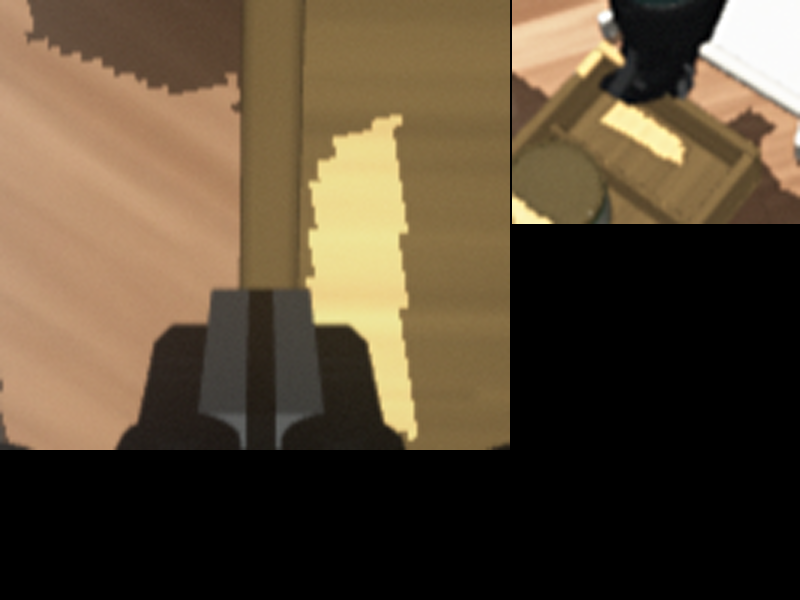

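The tips seem to have closed above the wall, because the image puts them higher than the TCP reading does. I'll raise, reopen, go about 15 mm deeper and close again.

```bash
python3 -m inch '[[[0,0,-3,0],[0,0,-3,0],[0,0,-3,0],[0,0,-3,0],[0,0,-3,0],[0,0,-3,0]]]' 4.0;  python3 -m inch '[[[0.0,0.1,2,0],[0,0.1,3.5,0],[0,0.1,4,0],[0,0.1,4.5,0],[0,0.1,4.5,0],[0,0.1,4.5,0]]]';python3 -m inch '[[[0,0,0,0],[0,0,0,0],[0,0,0,0],[0,0,0,0],[0,0,0,0],[0,0,0,0],[0,0,0,0],[0,0,0,0]]]' 0
```

```text
clock: 4.35
eef_pos: [553.4, -42.4, 75.5]
tool_rot: [3.141, 0.001, -0.168]
force: [0.2, 0.2, -0.0]
width: 40.2
gripper_force: 0.0
clock: 4.85
eef_pos: [554.0, -43.4, 31.3]
tool_rot: [-3.142, -0.0, -0.168]
force: [-0.3, -0.0, 1.1]
width: 39.8
gripper_force: 0.0
clock: 5.52
eef_pos: [553.8, -43.4, 31.2]
tool_rot: [3.142, 0.0, -0.168]
force: [0.2, -0.3, -0.1]
width: -0.2
gripper_force: 0.0
```

```bash
python3 -m inch '[[[0,0,-2,0],[0,0,-2,0],[0,0,-2,0],[0,0,-2,0],[0,0,-2,0],[0,0,-2,0]]]' 4.0;  python3 -m inch '[[[0.0,0,1.5,0],[0,0,2.5,0],[0,0,3,0],[0,0,3.5,0],[0,0,3.5,0],[0,0,3.5,0]]]';python3 -m inch '[[[0,0,0,0],[0,0,0,0],[0,0,0,0],[0,0,0,0],[0,0,0,0],[0,0,0,0],[0,0,0,0],[0,0,0,0]]]' 0
```

```text
clock: 6.02
eef_pos: [553.3, -43.3, 50.6]
tool_rot: [3.141, 0.001, -0.168]
force: [-0.4, 1.0, 0.3]
width: 40.0
gripper_force: 0.0
clock: 6.52
eef_pos: [553.6, -43.4, 15.9]
tool_rot: [3.142, 0.001, -0.168]
force: [0.1, -0.0, 0.2]
width: 40.3
gripper_force: 0.0
clock: 7.18
eef_pos: [554.0, -43.5, 16.8]
tool_rot: [-3.141, -0.001, -0.168]
force: [-1.9, -0.4, 5.5]
width: 7.4
gripper_force: 59.8
```

The wall is gripped now (60 N). The real tips sit about 33 mm above the reported TCP, so I'll allow for that. Next I'll lift the leading edge.

```bash
python3 -m inch '[[[0,0,-0.3,0],[0,0,-0.6,0],[0,0,-0.9,0],[0,0,-1.2,0],[0,0,-1.5,0],[0,0,-1.8,0],[0,0,-2,0],[0,0,-2,0]]]'; python3 - <<'E'
from fit import *
from cell import get_image
a=get_image("side")[190:340,255:375];C["wrist"]=camera_params("wrist");w=get_image("wrist")
c=np.zeros((600,800,3),np.uint8);c[:600,:480]=cv2.resize(a,None,fx=4,fy=4,interpolation=2);c[:240,480:800]=cv2.resize(w,(320,240))
cv2.imwrite("pics/m3.png",c)
E
```

```text
clock: 7.85
eef_pos: [554.2, -43.4, 36.6]
tool_rot: [-3.141, -0.001, -0.168]
force: [-0.5, -0.4, -5.0]
width: 7.4
gripper_force: 58.8
```

View pics/m3.png

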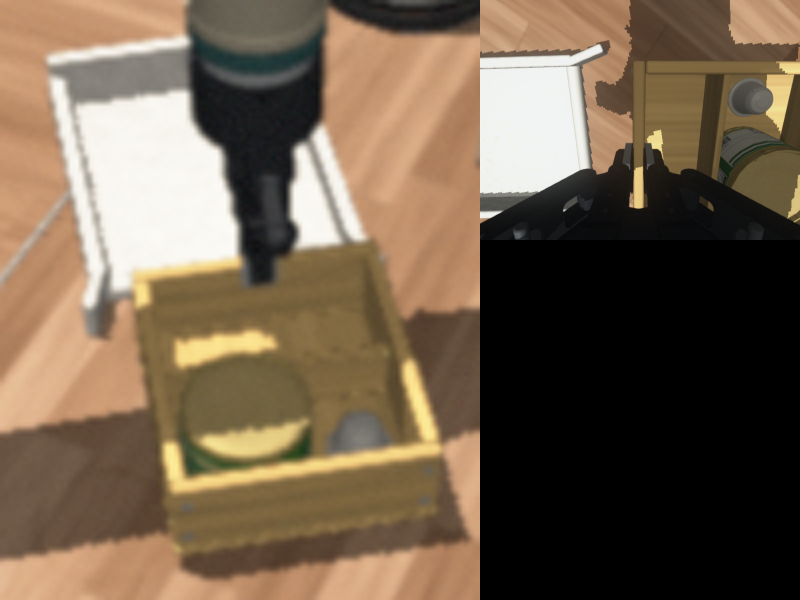

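The image shows the rear bottom edge about 5 px higher as well, so the deep pinch lifted the crate level. I'll set it down, pinch only the top few millimetres so it can pivot, and lift again.

```bash
python3 -m inch '[[[0,0,0.3,0],[0,0,0.6,0],[0,0,0.9,0],[0,0,1.2,0],[0,0,1.5,0],[0,0,1.8,0],[0,0,2,0],[0,0,2,0]]]'; python3 -m inch '[[[0,0,0,0],[0,0,0,0],[0,0,0,0],[0,0,0,0],[0,0,-0.3,0],[0,0,-0.6,0],[0,0,-0.6,0]]]' 4.0;python3 -m inch '[[[0,0,0,0],[0,0,0,0],[0,0,0,0],[0,0,0,0],[0,0,0,0],[0,0,0,0],[0,0,0,0],[0,0,0,0]]]' 0;python3 -c "
from cell import sensors;s=sensors.read_state();print(s['force'],s['torque'])"
```

```text
clock: 8.62
eef_pos: [553.9, -43.0, 16.8]
tool_rot: [-3.141, -0.0, -0.167]
force: [-0.9, 1.6, 2.7]
width: 7.2
gripper_force: 59.4
clock: 9.2
eef_pos: [554.3, -43.5, 22.8]
tool_rot: [-3.142, -0.001, -0.168]
force: [0.3, 0.2, 0.1]
width: 40.1
gripper_force: 0.0
clock: 9.87
eef_pos: [553.9, -43.3, 22.4]
tool_rot: [-3.141, -0.0, -0.168]
force: [-1.5, 0.9, 5.9]
width: 6.8
gripper_force: 59.5
[-1.46653617  0.90427068  5.86936639] [ 0.14624014  0.27965608 -0.09311628]
```

```bash
python3 -m inch '[[[0,0,-0.3,0],[0,0,-0.6,0],[0,0,-0.9,0],[0,0,-1.2,0],[0,0,-1.5,0],[0,0,-1.8,0],[0,0,-1.8,0],[0,0,-1.8,0]]]';python3 - <<'E'
from cell import sensors,get_image
import cv2,numpy as np
for i in range(3):
    a=get_image("side")[190:340,255:375];s=sensors.read_state();print(s['force'].round(2),s['torque'].round(3))
b=cv2.imread("pics/side0.png")[190:340,255:375]
# rear face bottom edge: column profiles
for x in (60,75,90):
    print("now",a[105:150:1,x].sum(1).tolist());print("ref",b[105:150,x].sum(1).tolist())
E
```

```text
clock: 10.53
eef_pos: [554.0, -43.3, 40.3]
tool_rot: [-3.141, -0.0, -0.168]
force: [-0.5, 0.1, -5.0]
width: 7.3
gripper_force: 59.3
[ 0.15  0.62 -6.12] [ 0.485 -0.066  0.053]
[-0.03 -0.23 -5.69] [ 0.391 -0.128  0.038]
[ 0.04 -0.99 -6.05] [ 0.419 -0.129  0.004]
now [275, 276, 274, 288, 316, 420, 536, 568, 582, 591, 581, 479, 314, 239, 355, 545, 591, 557, 426, 314, 290, 288, 278, 265, 281, 283, 287, 285, 271, 264, 279, 295, 298, 237, 208, 206, 207, 234, 321, 420, 443, 439, 438, 436, 442]
ref [571, 567, 571, 567, 567, 571, 574, 567, 562, 560, 572, 583, 569, 495, 333, 248, 373, 565, 591, 542, 384, 302, 296, 299, 293, 279, 275, 289, 293, 300, 283, 281, 280, 286, 289, 287, 242, 290, 414, 449, 451, 440, 440, 438, 439]
now [269, 288, 355, 423, 399, 322, 244, 182, 135, 122, 126, 181, 371, 567, 594, 536, 379, 291, 290, 288, 273, 275, 277, 283, 285, 272, 269, 273, 293, 293, 249, 209, 202, 202, 219, 274, 381, 432, 438, 439, 440, 438, 434, 431, 422]
ref [530, 531, 513, 509, 480, 445, 362, 263, 202, 157, 138, 120, 128, 177, 359, 561, 596, 535, 384, 300, 300, 296, 285, 280, 283, 294, 297, 294, 283, 271, 286, 293, 299, 293, 244, 290, 407, 442, 441, 442, 439, 445, 438, 435, 434]
now [304, 326, 332, 344, 341, 360, 366, 369, 355, 371, 462, 575, 592, 515, 356, 290, 285, 278, 272, 276, 279, 288, 279, 271, 265, 277, 301, 295, 241, 249, 241, 251, 260, 324, 453, 513, 532, 533, 537, 538, 533, 529, 526, 519, 513]
ref [498, 588, 620, 649, 658, 661, 666, 673, 674, 640, 566, 499, 495, 575, 595, 539, 379, 296, 293, 288, 287, 276, 280, 293, 295, 289, 276, 273, 284, 312, 320, 294, 272, 347, 487, 527, 530, 536, 539, 539, 535, 532, 524, 519, 513]
```

```bash
python3 -m inch '[[[0,0,0.3,0],[0,0,0.6,0],[0,0,0.9,0],[0,0,1.2,0],[0,0,1.5,0],[0,0,1.8,0],[0,0,1.8,0],[0,0,1.8,0]]]'; python3 -m inch '[[[0,0,0,0],[0,0,0,0],[0,0,0,0],[0,0,0,0],[0,0,-0.2,0],[0,0,-0.4,0],[0,0,-0.4,0]]]' 4.0;python3 -m inch '[[[0,0,0,0],[0,0,0,0],[0,0,0,0],[0,0,0,0],[0,0,0,0],[0,0,0,0],[0,0,0,0],[0,0,0,0]]]' 0;
python3 -m inch '[[[0,0,-0.3,0],[0,0,-0.6,0],[0,0,-0.9,0],[0,0,-1.2,0],[0,0,-1.5,0],[0,0,-1.8,0],[0,0,-1.8,0],[0,0,-1.8,0]]]'; cat > chk.py <<'E'
from cell import sensors,get_image
import cv2,numpy as np
F=[];T=[]
for i in range(4):
    a=get_image("side")[190:340,255:375];s=sensors.read_state();F.append(s['force']);T.append(s['torque'])
print(np.mean(F,0).round(2),np.mean(T,0).round(3),s['width'],s['eef_pos'].round(1),s['clock'])
for x in (60,75,90): print(a[125:147,x].sum(1).tolist())
E
python3 chk.py
```

```text
clock: 11.35
eef_pos: [554.1, -43.0, 22.4]
tool_rot: [-3.141, -0.001, -0.167]
force: [0.5, 3.2, 0.1]
width: 6.9
gripper_force: 59.4
clock: 11.93
eef_pos: [554.2, -43.5, 26.6]
tool_rot: [-3.142, -0.001, -0.168]
force: [-1.0, -0.4, 0.2]
width: 40.0
gripper_force: 0.0
clock: 12.6
eef_pos: [553.8, -43.3, 26.3]
tool_rot: [-3.141, -0.0, -0.168]
force: [-0.4, 1.1, 5.0]
width: 5.9
gripper_force: 59.0
clock: 13.27
eef_pos: [554.0, -43.0, 44.3]
tool_rot: [-3.141, -0.0, -0.168]
force: [1.4, -0.3, -4.7]
width: 6.5
gripper_force: 60.2
[ 0.15  0.64 -4.64] [ 0.436 -0.124 -0.012] 6.322895455987484 [553.8 -43.1  44. ] 13.4667
[358, 289, 287, 273, 261, 267, 275, 280, 272, 262, 264, 284, 289, 240, 203, 211, 218, 298, 412, 447, 448, 437]
[282, 269, 264, 268, 278, 275, 269, 260, 274, 300, 286, 226, 198, 212, 229, 311, 417, 442, 441, 437, 445, 436]
[266, 275, 273, 270, 267, 260, 289, 320, 309, 269, 249, 257, 321, 453, 511, 524, 531, 533, 539, 534, 534, 530]
```

```bash
python3 -m inch '[[[0,0,0.3,0],[0,0,0.6,0],[0,0,0.9,0],[0,0,1.2,0],[0,0,1.5,0],[0,0,1.8,0],[0,0,1.8,0],[0,0,1.8,0]]]' >/dev/null; python3 -m inch '[[[0,0,0,0],[0,0,0,0],[0,0,0,0],[0,0,0,0],[0,0,-0.15,0],[0,0,-0.27,0],[0,0,-0.27,0]]]' 4.0;python3 -m inch '[[[0,0,0,0],[0,0,0,0],[0,0,0,0],[0,0,0,0],[0,0,0,0],[0,0,0,0],[0,0,0,0],[0,0,0,0]]]' 0; python3 chk.py
python3 -m inch '[[[0,0,-0.3,0],[0,0,-0.6,0],[0,0,-0.9,0],[0,0,-1.2,0],[0,0,-1.5,0],[0,0,-1.8,0],[0,0,-1.8,0],[0,0,-1.8,0]]]'; 
python3 chk.py
```

```text
clock: 14.72
eef_pos: [554.0, -43.5, 29.2]
tool_rot: [3.142, -0.001, -0.168]
force: [-0.0, 0.4, 0.3]
width: 40.3
gripper_force: 0.0
clock: 15.38
eef_pos: [553.9, -43.3, 29.0]
tool_rot: [-3.141, -0.0, -0.168]
force: [-1.1, -0.2, 5.0]
width: 5.3
gripper_force: 59.1
[-0.45  0.46  4.72] [ 0.154  0.221 -0.006] 5.355355444600503 [553.8 -43.3  29. ] 15.5833
[392, 302, 298, 302, 291, 277, 280, 287, 295, 295, 282, 276, 277, 290, 299, 300, 243, 257, 356, 433, 444, 433]
[299, 296, 281, 273, 278, 285, 296, 294, 275, 276, 275, 299, 319, 294, 244, 290, 410, 440, 435, 436, 445, 442]
[277, 285, 289, 296, 289, 284, 273, 273, 295, 320, 323, 275, 260, 345, 481, 525, 528, 534, 539, 536, 533, 530]
clock: 16.25
eef_pos: [554.0, -43.1, 47.1]
tool_rot: [-3.141, -0.001, -0.168]
force: [0.5, -0.8, -3.3]
width: 5.3
gripper_force: 59.5
[ 0.08  0.21 -3.23] [ 0.227 -0.087 -0.012] 5.077211669837249 [554.  -42.9  46.8] 16.45
[357, 288, 286, 281, 266, 271, 283, 279, 271, 265, 273, 283, 287, 242, 209, 209, 219, 294, 411, 448, 446, 443]
[281, 275, 261, 264, 280, 270, 268, 263, 276, 290, 269, 221, 207, 201, 232, 314, 413, 442, 443, 441, 442, 439]
[270, 277, 280, 281, 260, 259, 278, 285, 271, 254, 256, 261, 325, 448, 509, 528, 528, 531, 535, 535, 535, 530]
```

The force at the wrist halved to 3.2 N and so did the moment, so the rear is standing on the worktop and the front is up about 18 mm. Next I'll drag it forward 60 mm, correcting the 8 mm sideways offset and 1.4° of yaw.

```bash
python3 -m inch '[[[-0.15,-0.5,0,-0.2],[-0.3,-1.1,0,-0.4],[-0.45,-1.7,0,-0.7],[-0.6,-2.3,0,-1],[-0.75,-2.9,0,-1.2],[-0.92,-3.5,0,-1.4],[-0.92,-3.8,0,-1.4],[-0.92,-3.8,0,-1.4]]]'; python3 -m inch '[[[0,-0.4,0,0],[0,-0.9,0,0],[0,-1.4,0,0],[0,-1.9,0,0],[0,-2.2,0,0],[0,-2.2,0,0],[0,-2.2,0,0]]]'; python3 chk.py; python3 -c "
from cell import *;from fit import *
pickle.dump(camera_params('wrist'),open('w1.pkl','wb'));cv2.imwrite('pics/w3.png',get_image('wrist'))"
```

```text
clock: 17.12
eef_pos: [551.2, -2.6, 46.9]
tool_rot: [-3.141, -0.0, -0.142]
force: [0.3, 1.6, -2.4]
width: 4.8
gripper_force: 59.7
clock: 17.7
eef_pos: [554.6, 18.4, 47.0]
tool_rot: [-3.141, -0.001, -0.143]
force: [0.2, 1.3, -2.7]
width: 5.4
gripper_force: 59.8
[ 0.71  1.24 -2.59] [ 0.42  -0.108  0.007] 5.372590473765289 [554.5  17.5  47. ] 17.9
[452, 450, 444, 445, 442, 438, 442, 450, 442, 445, 439, 439, 435, 436, 437, 442, 450, 446, 451, 448, 444, 435]
[409, 404, 399, 397, 396, 397, 400, 399, 404, 408, 414, 418, 431, 432, 435, 440, 440, 442, 436, 436, 440, 441]
[448, 453, 463, 474, 490, 506, 513, 529, 539, 539, 536, 529, 522, 522, 524, 526, 529, 530, 535, 533, 535, 523]
```

```bash
python3 -m inch '[[[0,0,0.1,0],[0,0,0.2,0],[0,0,0.3,0],[0,0,0.4,0],[0,0,0.4,0],[0,0,0.4,0]]]'; python3 -m inch '[[[0,0,0.05,0],[0,0,0.1,0],[0,0,0.15,0],[0,0,0.2,0],[0,0,0.2,0],[0,0,0.2,0]]]'; python3 -m inch '[[[0,0,0.05,0],[0,0,0.1,0],[0,0,0.1,0],[0,0,0.1,0]]]'
```

```text
clock: 18.45
eef_pos: [554.2, 17.3, 42.8]
tool_rot: [3.141, 0.0, -0.143]
force: [-0.2, 1.7, -1.7]
width: 5.1
gripper_force: 59.9
clock: 18.95
eef_pos: [554.3, 17.5, 40.9]
tool_rot: [-3.142, -0.0, -0.143]
force: [0.1, 1.1, -1.7]
width: 5.1
gripper_force: 60.1
clock: 19.28
eef_pos: [554.3, 17.5, 40.7]
tool_rot: [-3.141, -0.0, -0.143]
force: [-1.4, 1.5, 6.8]
width: 5.0
gripper_force: 61.8
```

```bash
python3 -m inch '[[[0,0,0,0],[0,0,0,0],[0,0,0,0],[0,0,0,0],[0,0,-1,0],[0,0,-4,0],[0,0,-8,0],[0,0,-8,0]]]' 4.0; python3 to.py 525.9 -177 120 1.426;python3 -c "
from cell import *;print(sensors.read_state()['qpos'].round(2))
import cv2;cv2.imwrite('pics/s4.png',get_image('side'))"; python3 to.py 525.9 -177 120 -1.716
```

```text
clock: 19.95
eef_pos: [559.0, 17.4, 126.5]
tool_rot: [-3.139, -0.011, -0.144]
force: [1.2, 0.5, 0.2]
width: 39.8
gripper_force: 0.0
rel cm [-0.5  19.71  0.6 ] turn -89.94 dist 19.7 from [559.   17.4 126.5] [-3.139 -0.011 -0.144] F [1.2 0.5 0.2] t 19.95
[-0.1   0.59  0.02  1.86 -0.02  0.68 -1.78]
rel cm [-0.36 19.69  0.37] turn 90.09 dist 19.7 from [557.6  17.4 124.1] [-3.14  -0.009 -0.144] F [-0.4 -0.3 -0.3] t 20.0
```

```bash
python3 -m inch '[[[-0.5,3,0,-7],[-0.5,6,0,-14],[-0.5,9,0,-21],[-0.5,12,0,-28],[-0.5,15,0,-35],[-0.5,18,0,-42],[-0.5,19.7,0,-49],[-0.5,19.7,0,-50]]]' 6.0; python3 -m inch '[[[0,0,0,-7],[0,0,0,-14],[0,0,0,-21],[0,0,0,-28],[0,0,0,-35],[0,0,0,-40],[0,0,0,-40],[0,0,0,-40]]]'; python3 to.py 525.9 -177 5 1.426
python3 - <<'E'
from fit import *
a=cv2.imread("pics/side0.png");b=cv2.imread("pics/s4.png")
print(b.shape)
E
```

```text
clock: 20.67
eef_pos: [519.0, -182.9, 119.1]
tool_rot: [3.141, 0.003, 0.726]
force: [-0.2, 0.1, 0.9]
width: 59.8
gripper_force: 0.0
clock: 21.33
eef_pos: [520.9, -176.0, 119.5]
tool_rot: [-3.141, -0.001, 1.425]
force: [0.1, 0.1, 0.2]
width: 60.2
gripper_force: 0.0
rel cm [-0.03  0.52 11.45] turn -0.06 dist 11.5 from [ 520.9 -176.   119.5] [-3.141e+00 -1.000e-03  1.425e+00] F [0.1 0.1 0.2] t 21.3333
(480, 640, 3)
```

```bash
python3 -m inch '[[[0,0.52,3,0],[0,0.52,6,0],[0,0.52,9,0],[0,0.52,10.5,0],[0,0.52,11.45,0],[0,0.52,11.45,0],[0,0.52,11.45,0]]]'; python3 -m inch '[[[0.3,0,0,0],[0.6,0,0,0],[0.9,0,0,0],[1.2,0,0,0],[1.5,0,0,0],[1.5,0,0,0]]]'; cat > st.py <<'E'
from cell import sensors
import numpy as np
s=sensors.read_state();d=s["eef_pos"][:2]-[568.92,117.9];c,n=np.cos(1.426),np.sin(1.426)
f=s["force"];print("tray x %.1f y %.1f z %.1f yaw %.3f | push %.1f side %.1f up %.1f t %.2f"%(c*d[0]+n*d[1],-n*d[0]+c*d[1],s["eef_pos"][2],s["tool_rot"][2],c*f[0]+n*f[1],-n*f[0]+c*f[1],f[2],s["clock"]))
E
python3 st.py
```

```text
clock: 21.92
eef_pos: [526.6, -177.2, 5.5]
tool_rot: [3.142, -0.0, 1.427]
force: [1.0, 0.3, -0.1]
width: 60.0
gripper_force: 0.0
clock: 22.42
eef_pos: [528.9, -161.7, 5.8]
tool_rot: [3.141, -0.001, 1.429]
force: [1.0, 0.0, -1.0]
width: 60.1
gripper_force: 0.0
tray x -282.4 y -0.7 z 5.8 yaw 1.429 | push 0.2 side -1.0 up -1.0 t 22.42
```

```bash
python3 -m inch '[[[0.2,0,0.5,0],[0.4,0,1,0],[0.6,0,1.2,0],[0.8,0,1.2,0],[1,0,1.2,0],[1.2,0,1.2,0]]]'; python3 st.py; python3 -m inch '[[[0.2,0,0,0],[0.4,0,0,0],[0.6,0,0,0],[0.8,0,0,0],[1,0,0,0],[1.2,0,0,0]]]'; python3 st.py
```

```text
clock: 22.92
eef_pos: [530.0, -151.1, -6.8]
tool_rot: [-3.141, 0.001, 1.427]
force: [-0.4, -1.5, -1.1]
width: 60.2
gripper_force: 1.1
tray x -271.8 y -0.3 z -6.8 yaw 1.427 | push -1.6 side 0.2 up -1.1 t 22.92
clock: 23.42
eef_pos: [531.8, -139.0, -6.6]
tool_rot: [3.142, 0.0, 1.427]
force: [0.2, -2.2, -1.6]
width: 60.1
gripper_force: 1.1
tray x -259.6 y -0.4 z -6.6 yaw 1.427 | push -2.2 side -0.5 up -1.6 t 23.42
```

```bash
python3 -m inch '[[[0.4,0,-0.03,0],[0.8,0,-0.06,0],[1.2,0,-0.1,0],[1.6,0,-0.13,0],[2,0,-0.16,0],[2.4,0,-0.2,0],[2.8,0,-0.25,0],[3.2,0,-0.3,0]]]'>/dev/null; python3 st.py; python3 -m inch '[[[0.3,0,-0.05,0],[0.6,0,-0.1,0],[0.9,0,-0.15,0],[1.2,0,-0.2,0],[1.5,0,-0.25,0],[1.8,0,-0.3,0],[2.1,0,-0.35,0],[2.4,0,-0.4,0]]]'>/dev/null; python3 st.py
```

```text
tray x -227.3 y -0.3 z -3.6 yaw 1.427 | push -3.0 side 0.6 up -2.0 t 24.08
tray x -203.5 y -0.4 z 0.5 yaw 1.427 | push -2.7 side -0.4 up 0.7 t 24.75
```

```bash
python3 -m inch '[[[0.2,0,-0.1,0],[0.4,0,-0.2,0],[0.6,0,-0.3,0],[0.8,0,-0.4,0],[1,0,-0.5,0],[1.2,0,-0.6,0]]]'>/dev/null; python3 st.py; python3 -m inch '[[[0.2,0,-0.1,0],[0.4,0,-0.2,0],[0.6,0,-0.3,0],[0.8,0,-0.4,0],[1,0,-0.5,0]]]'>/dev/null; python3 st.py;python3 -m inch '[[[0.2,0,-0.12,0],[0.4,0,-0.24,0],[0.6,0,-0.36,0],[0.8,0,-0.48,0]]]'>/dev/null; python3 st.py
```

```text
tray x -191.4 y -0.4 z 6.5 yaw 1.427 | push -3.3 side -0.6 up 1.6 t 25.25
tray x -181.2 y -0.3 z 11.5 yaw 1.428 | push -2.7 side 0.4 up 1.1 t 25.67
tray x -173.0 y -0.0 z 16.1 yaw 1.428 | push -2.2 side -1.2 up -0.9 t 26.00
```

```bash
python3 -m inch '[[[0.2,0,-0.05,0],[0.4,0,-0.1,0],[0.6,0,-0.15,0],[0.8,0,-0.2,0]]]'>/dev/null; python3 st.py; python3 -m inch '[[[0.2,0,-0.03,0],[0.4,0,-0.06,0],[0.6,0,-0.1,0],[0.6,0,-0.1,0]]]'>/dev/null; python3 st.py; python3 -c "
from cell import *
import cv2,pickle,numpy as np
pickle.dump(camera_params('wrist'),open('w1.pkl','wb'))
w=get_image('wrist');s=get_image('side')[180:340,240:390]
cv2.imwrite('pics/w5.png',w);cv2.imwrite('pics/s5.png',get_image('side'))
c=np.zeros((600,800,3),np.uint8);c[:512,:480]=cv2.resize(s,None,fx=3.2,fy=3.2,interpolation=2);c[:240,480:]=cv2.resize(w,(320,240),interpolation=3)
k=get_image('scene')[170:350,215:385];c[240:578,480:799]=cv2.resize(k,(319,338),interpolation=2)
cv2.imwrite('pics/m5.png',c)"
```

```text
tray x -165.3 y -0.1 z 18.1 yaw 1.428 | push -2.0 side -0.1 up -1.3 t 26.33
tray x -158.8 y -0.3 z 19.3 yaw 1.428 | push -0.9 side -0.1 up -0.8 t 26.67
```

View pics/m5.png

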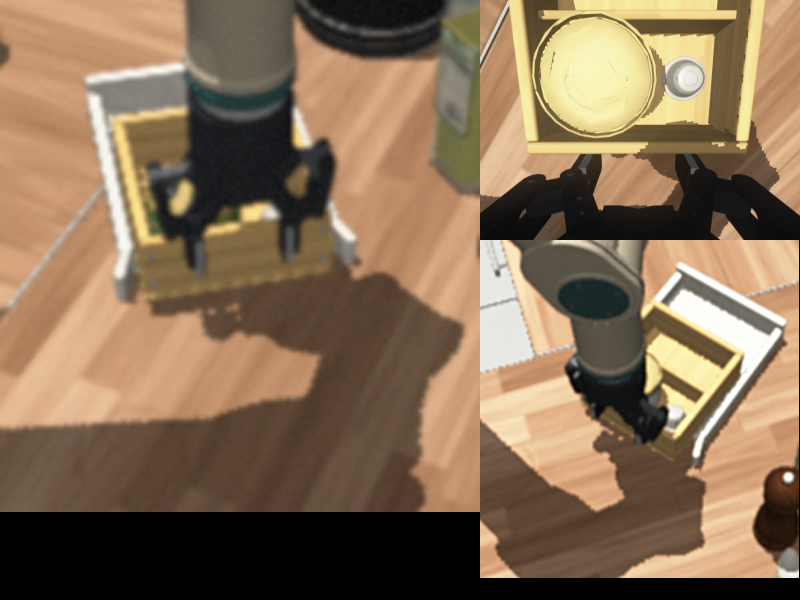

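```bash
python3 - <<'E'
from fit import *
p=[568.92,117.9,1.426]
print("obs BL",(240+148/3.2,180+298/3.2),"BR",(240+332/3.2,180+270/3.2),"TL",(240+140/3.2,180+246/3.2))
for x in(-152,-146,-140):
  for z in(0,17): print(x,z,proj("side",place(p,[(x,75,z),(x,-75,z),(x-8+.5*z,75,60+z)])).round(1).tolist())
E
```

```text
obs BL (286.25, 273.125) BR (343.75, 264.375) TL (283.75, 256.875)
-152 0 [[285.3, 278.1], [343.5, 269.0], [284.5, 263.8]]
-152 17 [[285.0, 273.5], [343.8, 264.4], [283.6, 256.4]]
-146 0 [[284.9, 276.4], [343.0, 267.3], [284.1, 262.1]]
-146 17 [[284.6, 271.8], [343.2, 262.7], [283.2, 254.6]]
-140 0 [[284.6, 274.6], [342.4, 265.6], [283.8, 260.3]]
-140 17 [[284.2, 270.0], [342.6, 261.0], [282.9, 252.9]]
```

The wrist and side crops show the crate tipped into the bay: the rear bottom corners at side (286,273) and (344,264) match x = -152, z = 17. The tin is standing, the capsule is lying beside it, and the crate is centred. I'll keep pushing.

```bash
python3 -m inch '[[[0.3,0,0,0],[0.6,0,0,0],[0.9,0,0,0],[1.2,0,0,0],[1.5,0,0.05,0],[1.8,0,0.1,0],[2.1,0,0.15,0],[2.4,0,0.2,0]]]'>/dev/null; python3 st.py; python3 -m inch '[[[0.3,0,0.05,0],[0.6,0,0.1,0],[0.9,0,0.15,0],[1.2,0,0.2,0],[1.5,0,0.25,0],[1.8,0,0.3,0],[2.1,0,0.35,0],[2.4,0,0.4,0]]]'>/dev/null; python3 st.py
```

```text
tray x -135.9 y -0.5 z 17.4 yaw 1.427 | push -4.7 side 0.3 up 3.4 t 27.53
tray x -111.3 y -0.1 z 13.1 yaw 1.427 | push -4.5 side 1.1 up 3.9 t 28.20
```

```bash
python3 -m inch '[[[0.2,0,0.1,0],[0.4,0,0.2,0],[0.6,0,0.3,0],[0.8,0,0.4,0],[1,0,0.5,0],[1.2,0,0.6,0]]]'>/dev/null; python3 st.py; python3 -m inch '[[[0.15,0,0.05,0],[0.3,0,0.1,0],[0.45,0,0.1,0],[0.6,0,0.1,0]]]'>/dev/null; python3 st.py
```

```text
tray x -98.4 y 0.1 z 6.8 yaw 1.428 | push -3.7 side 0.7 up 2.7 t 28.70
tray x -93.3 y 0.0 z 6.0 yaw 1.427 | push -2.9 side 0.1 up -0.1 t 29.03
```

```bash
python3 -m inch '[[[0.1,0,0,0],[0.2,0,0,0],[0.3,0,0,0],[0.3,0,0,0]]]'>/dev/null; python3 st.py; python3 -m inch '[[[0.1,0,0,0],[0.2,0,0,0],[0.2,0,0,0]]]'>/dev/null; python3 st.py;python3 -m inch '[[[0.1,0,0,0],[0.2,0,0,0],[0.2,0,0,0]]]'>/dev/null; python3 st.py
```

```text
tray x -89.9 y -0.0 z 6.0 yaw 1.428 | push -0.7 side 0.6 up -0.8 t 29.37
tray x -88.2 y -0.1 z 6.1 yaw 1.428 | push -1.3 side -0.9 up -1.7 t 29.62
tray x -86.2 y -0.2 z 6.2 yaw 1.428 | push -1.0 side -0.0 up -1.1 t 29.87
```

```bash
for i in 1; do python3 -m inch '[[[0.1,0,0,0],[0.2,0,0,0],[0.2,0,0,0]]]'>/dev/null; python3 st.py; done;python3 -m inch '[[[0.1,0,0,0],[0.2,0,0,0],[0.2,0,0,0]]]'>/dev/null; python3 st.py;python3 -m inch '[[[0.1,0,0,0],[0.2,0,0,0],[0.2,0,0,0]]]'>/dev/null; python3 st.py
```

```text
tray x -84.3 y -0.2 z 6.2 yaw 1.428 | push -1.7 side 0.2 up -1.4 t 30.12
tray x -84.0 y -0.2 z 6.2 yaw 1.427 | push -4.1 side -0.5 up 0.6 t 30.37
tray x -84.1 y -0.2 z 6.2 yaw 1.426 | push -8.6 side -0.0 up 1.4 t 30.62
```

```bash
python3 -m inch '[[[0.1,0,0,0],[0.2,0,0,0],[0.2,0,0,0],[0.2,0,0,0]]]'>/dev/null; python3 st.py;python3 -m inch '[[[0.05,0,0,0],[0.1,0,0,0],[0.1,0,0,0],[0.1,0,0,0]]]'>/dev/null; python3 st.py
```

```text
tray x -84.2 y -0.1 z 6.2 yaw 1.425 | push -11.8 side -0.1 up 2.6 t 30.95
tray x -84.3 y -0.1 z 6.2 yaw 1.425 | push -13.9 side -1.8 up 3.3 t 31.28
```

```bash
python3 -m inch '[[[0.05,0,0,0],[0.07,0,0,0],[0.07,0,0,0],[0.07,0,0,0]]]'>/dev/null; python3 st.py;python3 -m inch '[[[0,0,0,0],[0,0,0,0],[0,0,0,0],[0,0,0,0],[0,0,0,0],[0,0,0,0],[0,0,0,0],[0,0,0,0]]]'>/dev/null; python3 st.py; python3 -m inch '[[[0,0,0,0],[0,0,0,0],[0,0,0,0],[0,0,0,0]]]'>/dev/null; python3 st.py
```

```text
tray x -84.3 y -0.1 z 6.2 yaw 1.425 | push -14.6 side -1.6 up 2.8 t 31.62
tray x -84.3 y -0.0 z 6.2 yaw 1.425 | push -14.6 side -0.3 up 3.1 t 32.28
tray x -84.3 y -0.1 z 6.2 yaw 1.425 | push -15.5 side -1.4 up 3.4 t 32.62
```

Pressed home at about 15 N. I'll back off slowly, retreat and verify.

```bash
python3 -m inch '[[[-0.3,0,0,0],[-0.6,0,0,0],[-0.9,0,0,0],[-1.5,0,0,0],[-2.5,0,0,0],[-4,0,0,0],[-4,0,-3,0],[-4,0,-7,0]]]'>/dev/null; python3 -m inch '[[[-3,0,-4,0],[-6,0,-8,0],[-9,0,-11,0],[-12,0,-13,0],[-12,0,-13,0],[-12,0,-13,0],[-12,0,-13,0]]]'>/dev/null; python3 st.py; python3 - <<'E'
from fit import *
from cell import get_image,sensors
from scipy.optimize import minimize
C["wrist"]=camera_params("wrist")
I={n:get_image(n) for n in C}
p=[568.92,117.9,1.426]
# crate wood = strongly saturated yellow; compare model top-rim mask against it
h,w=82.5,75
def score(q,z,n):
    g=cv2.cvtColor(I[n],cv2.COLOR_BGR2GRAY); g=cv2.magnitude(cv2.Sobel(g,cv2.CV_32F,1,0),cv2.Sobel(g,cv2.CV_32F,0,1)); s=0
    for a,b in(((h,w),(h,-w)),((h,-w),(-h,-w)),((-h,-w),(-h,w)),((-h,w),(h,w))):
        P=place(q,[(a[0]+(b[0]-a[0])*t,a[1]+(b[1]-a[1])*t,60+z) for t in np.linspace(.03,.97,60)])
        u=proj(n,P).astype(np.float32); s+=cv2.remap(g,u[:,0].copy(),u[:,1].copy(),cv2.INTER_LINEAR).mean()
    return s
for n in("wrist","side"):
  best=max(((score([*place(p,[(x,y,0)])[0,:2],p[2]+a],z,n),x,y,a,z) for x in range(-8,16) for y in range(-5,6) for a in(-.03,-.015,0,.015,.03) for z in(0,4,12,20)))
  print(n,best)
cv2.imwrite("pics/w9.png",I["wrist"])
hsv=[cv2.cvtColor(I["side"][190:340,255:375],40)]
print(abs(I["side"].astype(int)-cv2.imread("pics/side0.png"))[120:270,370:420].mean(), abs(I["side"].astype(int)-cv2.imread("pics/side0.png"))[175:205,215:245].mean())
E
```

```text
tray x -236.9 y -0.1 z 206.0 yaw 1.426 | push 0.2 side 0.6 up -0.0 t 33.87
wrist (np.float32(309.227), 7, -2, 0, 4)
side (np.float32(899.8176), -3, 0, 0.015, 12)
1.6508 1.4122222222222223
```

```bash
python3 - <<'E'
from fit import *
C["wrist"]=camera_params("wrist");p=[568.92,117.9,1.426]
im=cv2.imread("pics/w9.png");H=cv2.getPerspectiveTransform(proj("wrist",place(p,[(8+82.5,75,64),(8+82.5,-75,64),(8-82.5,-75,64),(8-82.5,75,64)])).astype(np.float32),np.float32([[0,0],[450,0],[450,495],[0,495]]))
r=cv2.warpPerspective(im,H,(450,495));g=cv2.medianBlur(cv2.cvtColor(r,6),5)
print("crate px/3mm: tin",cv2.HoughCircles(g,3,1,100,param1=80,param2=25,minRadius=95,maxRadius=130))
print("caps",cv2.HoughCircles(g,3,1,60,param1=80,param2=18,minRadius=35,maxRadius=62))
m=((cv2.cvtColor(r,40)[...,1]<50)&(g>110)).astype(np.uint8);k=cv2.connectedComponentsWithStats(m)
print([(s.tolist(),c.round().tolist()) for s,c in zip(k[2],k[3]) if s[4]>400])
E
```

```text
crate px/3mm: tin None
caps None
[([0, 0, 450, 495, 222678], [224.0, 247.0])]
```

```bash
python3 - <<'E'
from fit import *
C["wrist"]=camera_params("wrist");p=[568.92,117.9,1.426]
im=cv2.imread("pics/w9.png");u=proj("wrist",place(p,[(90.5,75,64),(90.5,-75,64),(-74.5,-75,64),(-74.5,75,64)])).astype(np.float32);print(u.tolist())
H=cv2.getPerspectiveTransform(u,np.float32([[0,0],[450,0],[450,495],[0,495]]))
r=cv2.warpPerspective(im,H,(450,495));g=cv2.medianBlur(cv2.cvtColor(r,6),5);S=cv2.cvtColor(r,40)[...,1]
print(g[::33,::30]);print(S[::33,::30])
E
```

```text
[[199.1396942138672, -298.6460876464844], [442.6233215332031, -297.7327575683594], [420.99993896484375, 5.84427547454834], [217.33908081054688, 4.9601945877075195]]
[[0 0 0 0 0 0 0 0 0 0 0 0 0 0 0]
 [0 0 0 0 0 0 0 0 0 0 0 0 0 0 0]
 [0 0 0 0 0 0 0 0 0 0 0 0 0 0 0]
 [0 0 0 0 0 0 0 0 0 0 0 0 0 0 0]
 [0 0 0 0 0 0 0 0 0 0 0 0 0 0 0]
 [0 0 0 0 0 0 0 0 0 0 0 0 0 0 0]
 [0 0 0 0 0 0 0 0 0 0 0 0 0 0 0]
 [0 0 0 0 0 0 0 0 0 0 0 0 0 0 0]
 [0 0 0 0 0 0 0 0 0 0 0 0 0 0 0]
 [0 0 0 0 0 0 0 0 0 0 0 0 0 0 0]
 [0 0 0 0 0 0 0 0 0 0 0 0 0 0 0]
 [0 0 0 0 0 0 0 0 0 0 0 0 0 0 0]
 [0 0 0 0 0 0 0 0 0 0 0 0 0 0 0]
 [0 0 0 0 0 0 0 0 0 0 0 0 0 0 0]
 [0 0 0 0 0 0 0 0 0 0 0 0 0 0 0]]
[[0 0 0 0 0 0 0 0 0 0 0 0 0 0 0]
 [0 0 0 0 0 0 0 0 0 0 0 0 0 0 0]
 [0 0 0 0 0 0 0 0 0 0 0 0 0 0 0]
 [0 0 0 0 0 0 0 0 0 0 0 0 0 0 0]
 [0 0 0 0 0 0 0 0 0 0 0 0 0 0 0]
 [0 0 0 0 0 0 0 0 0 0 0 0 0 0 0]
 [0 0 0 0 0 0 0 0 0 0 0 0 0 0 0]
 [0 0 0 0 0 0 0 0 0 0 0 0 0 0 0]
 [0 0 0 0 0 0 0 0 0 0 0 0 0 0 0]
 [0 0 0 0 0 0 0 0 0 0 0 0 0 0 0]
 [0 0 0 0 0 0 0 0 0 0 0 0 0 0 0]
 [0 0 0 0 0 0 0 0 0 0 0 0 0 0 0]
 [0 0 0 0 0 0 0 0 0 0 0 0 0 0 0]
 [0 0 0 0 0 0 0 0 0 0 0 0 0 0 0]
 [0 0 0 0 0 0 0 0 0 0 0 0 0 0 0]]
```

The crate is outside the wrist view from here, so that fit means nothing. I'll go above it and measure again.

```bash
python3 -m inch '[[[0,0,-4,0],[0,0,-8,0],[4,0,-11,0],[8,0,-11,0],[12,0,-11,0],[12,0,-11,0],[12,0,-11,0],[12,0,-11,0]]]'>/dev/null; python3 -m inch '[[[0,0,0,0],[0,0,0,0],[0,0,0,0]]]'>/dev/null;python3 st.py; cat > ver.py <<'E'
from fit import *
from cell import get_image
C["wrist"]=camera_params("wrist");p=[568.92,117.9,1.426];im=get_image("wrist");cv2.imwrite("pics/w10.png",im)
def warp(z,k=3): # tray-frame top view at height z: x -110..110 (down->up), y 100..-100
    u=proj("wrist",place(p,[(110,100,z),(110,-100,z),(-110,-100,z),(-110,100,z)])).astype(np.float32)
    return u,cv2.warpPerspective(im,cv2.getPerspectiveTransform(u,np.float32([[0,0],[200*k,0],[200*k,220*k],[0,220*k]])),(200*k,220*k))
u,r=warp(64);print(u.round().tolist())
hsv=cv2.cvtColor(r,40);yel=((hsv[...,0]>15)&(hsv[...,0]<35)&(hsv[...,1]>80)).astype(np.uint8)
yel=cv2.morphologyEx(yel,cv2.MORPH_CLOSE,np.ones((25,25)));yel=cv2.morphologyEx(yel,cv2.MORPH_OPEN,np.ones((9,9)))
c=max(cv2.findContours(yel,0,2)[0],key=cv2.contourArea);b=cv2.minAreaRect(c);print("rim: x %.1f y %.1f size"%(110-b[0][1]/3,100-b[0][0]/3),np.array(b[1])/3,"ang",b[2])
x,y,w,h=cv2.boundingRect(c);print("x from %.1f to %.1f, y %.1f to %.1f"%(110-(y+h)/3,110-y/3,100-(x+w)/3,100-x/3))
for nm,z,a,bb in(("tin",68,95,130),("caps",34,35,70)):
    _,q=warp(z);k=cv2.HoughCircles(cv2.medianBlur(cv2.cvtColor(q,6),5),3,1,60,param1=60,param2=22,minRadius=a,maxRadius=bb)
    if k is not None: print(nm,[("x %.0f y %.0f r %.0f"%(110-v/3,100-h/3,r/3)) for h,v,r in k[0][:6]])
E
python3 ver.py
```

```text
tray x -118.2 y -0.2 z 315.7 yaw 1.425 | push 0.4 side -0.6 up -0.2 t 34.93
[[214.0, -37.0], [420.0, -37.0], [405.0, 190.0], [228.0, 190.0]]
rim: x 3.0 y -0.2 size [152.66666667 147.        ] ang 90.0
x from -73.7 to 79.3, y -74.0 to 73.3
tin ['x -23 y 26 r 37', 'x -29 y -48 r 34']
caps ['x -24 y -39 r 15']
```

```bash
python3 -c "
from cell import order;print(order.finish_job())"
```

```text
the job is handed in; nothing more can be done
None
```

The crate lies in the tray against the back wall, pressed there with about 15 N for roughly a second and handed in at about 35 s. The last top view puts its rear edge at tray x ≈ -74 (-74.5 is flush), with the tin standing and the capsule in place; its front edge was out of that view. The bystander patches I compared in the side camera were unchanged. One deviation: while I was finding the right grip, the first lift raised the whole crate about 20 mm clear of the worktop and the next two may have raised its rear about 9 mm; each time I set it down and regripped before moving it toward the tray.

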